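Close the bench reactor

ROBOT

A 6-joint arm with a two-finger parallel gripper is mounted at the origin on the work surface. World frame = base frame: x ahead of the robot, y to its left, z up, the work surface at z = 0. Lengths are in m, angles in rad, forces in N, time in s.
With the tool pointing down it reaches from about 0.275 to 0.75 m from the base axis. Payload 10.2 kg.
Tool frame: the origin (TCP) lies on the centre line of the jaws, within the pads' length; the fingertips stand 17 mm ahead of it and the grasp point (between the pads) lies 2 mm behind it; z points along the fingers, y is the direction in which the jaws open and shut (so a half turn about z gives the same grasp; the last joint's range is limited). The gripper opens to 85 mm and grips with 20 to 120 N. Pads are 22 mm wide; open, the fingers measure 114 mm over their backs; the gripper's body (76 mm by 85 mm) begins 54 mm behind the grasp point. The pads swing forward as they close: fully open they stand 13 mm farther back than shut.
Start: joints at [-1.368, 0.313, 1.498, -0, 1.331, -0.223], TCP at [0.217, -0.478, 0.248] pointing down, gripper open.
Joint ranges: [-2.94, 2.94], [-0.97, 2.17], [0.19, 2.56], [-1.23, 4.37], [0.02, 3.11], [-2.88, 2.88]. Speed limits (rad/s): [2.39, 2.39, 3.01, 3.14, 3.14, 3.14].

INTERFACE

Orientations are given as [roll, pitch, yaw] about the fixed x, y, z axes, in that order (R = Rz(yaw) Ry(pitch) Rx(roll)).
In Python, from station import state, camera, get_calibration, job_done gives the robot as it stands.
- The arm moves only by the shell command python3 -m creep 'ROWS' [OPENING] [FORCE]. ROWS is JSON, a list that holds one entry, the list of rows, each a list of 6 numbers: the shift along the tool's x, y, z in units of 30 mm (1.0 is 30 mm), then the turn, a rotation vector about the tool's x, y, z in degrees. In form: [[[dx, dy, dz, wx, wy, wz], ...]]. A call has 1 to 12 rows; each row is the pose to reach, as a shift and turn from the pose measured when the call began, along the tool's axes at that moment; what a row does not reach only later rows make up. A row lasts 1/10 s, in which the tool goes at most 50 mm and 8.59 degrees, less where a joint would pass 70% of its speed; a pose out of reach is approached as far as the arm can. A call with a gripper value outside its range is refused whole. OPENING is the finger opening in mm, from 0 to 85.4, set as the call begins (- or left out, the last holds). The fingers move at their own pace and stop on an object; FORCE is the grip in N (left out, the last holds). Time passes only in rows, so rows that repeat a pose let the fingers close. It gives the time, the measured TCP pose, the force and the opening at its end, in the units of the state.
- state(): the state, without advancing time (a new reading comes with each control period).
- camera(name): name is "scene" or "top"; returns the picture (400x640x3 uint8, blue, green, red); there is no depth.
- get_calibration(name): a dict with "fx", "fy", "cx", "cy" (pixels), "dist" ([k1, k2, p1, p2, k3] as OpenCV has them; the pictures are not rectified), "position" and "orientation" of the camera in the world. Camera axes: x right, y down, z forward; pixel columns grow to the right and rows downward; lengths in m; the calibration is good to about 2 mm. A picture is of the moment at which its call begins. get_calibration takes no time and is no camera call.
- job_done(): hands the job in, once; it reports no verdict.
The state is a dict: "clock": time; "q": joint angles; "qd": joint speeds; "joint_torque": joint torques, N m; "tcp_pos": TCP position; "ee_rot": TCP orientation; "contact_force": force on the tool from outside, world axes, zero at the start; "moment": the same for the moment, N m; "width": finger opening in m.
Only numpy, scipy, OpenCV 4.12 (cv2) and the standard library are available. Lean on these libraries where they do the work, as an engineer would, in place of code of your own. Each camera call takes 0.05 s, during which the arm holds its last target. There are 200 camera calls.

TASK

Close the bench reactor: swing its raised lid round by the post on the lid arm until it is fully home against its stop over the glass vessel, then turn the hand crank on top of the column clockwise by its spinning grip, smoothly and never faster than about a turn a second, to wind the lid down. Feel for the crank getting heavier as the gasket meets the glass and wind on about a quarter of a turn past that first touch, so that the lid sits snug but the glass is not overloaded, then let go. The vessel stays upright in its nest and everything standing around is left alone.

Things in the scene. Friction and masses are not known exactly. Their poses are not given: they have to be found in the camera images.
- column_top (a point): The stand is a grey base plate 170 x 300 x 12 mm with a steel column; this point is on the column's vertical axis, 261 mm above the work surface, at the middle of the crank's hub. The crank turns about this vertical axis; it does not rise or sink. The point's own -y axis points horizontally from the column to the vessel.
- crank_grip: Black upright grip of the crank, 24 mm in diameter and 62 mm tall, origin at its centre (300 mm above the work surface, 31 mm of grip above and below it). It spins freely about its own vertical pin, 60 mm from the column's axis, at the end of a flat steel crank arm whose top is 265 mm above the work surface. Its own yaw means nothing.
- crank (a joint): Crank angle, rad, growing clockwise seen from above; clockwise lowers the lid, 36 mm a turn. Turning free takes about 8 N at the grip; a brake holds it where left. After gasket and glass touch (1 to 2 turns from the start, not to be had from the poses) the force at the grip rises steadily, 5 to 6 N per further rad. Snug: 1.2 to 1.9 rad past touch, 6 to 10 N above free; 13 N above is too much.
- lid_arm (a joint): Angle of the lid arm about the column in rad. 0 is home against its stop, over the vessel; positive is swung open, anticlockwise as seen from above. It is moved by about 1.5 N at the handle post and stays where it is left.
- handle (a point): Centre of the black upright handle post on the outer end of the lid arm, 195 mm from the column's axis; post 18 mm in diameter, 46 mm tall (23 mm above and below this point), on top of the flat arm 26 mm wide. The post is fixed to the arm, so it turns with it.
- carriage: Aluminium nut, 60 mm wide, 30 mm tall, round the column; origin at its centre. It moves up and down with the crank and carries lid arm, handle and lid. The lid is a sprung steel disc 100 mm wide with a black gasket below, 150 mm from the column's axis, on a stem locked at any height: its underside is 32 to 52 mm below this origin (not measured).
- vessel: Glass vessel, loose in the nest: 90 mm in diameter (100 mm at the rim), 90 mm tall, origin at the centre of its underside. Its axis is 150 mm from the column's.
- nest (a point): Centre of the nest's floor, 12 mm above the work surface: a black ring 12 mm high, inside radius 48 mm, round the vessel's foot.
- beaker: Bystander: small glass beaker 52 mm wide, 62 mm tall, origin at its underside.
- bung: Bystander: dark rubber bung, 36 mm wide, 26 mm tall, lying on the base plate beside the nest.
- reagent: Bystander: brown bottle 60 mm wide, 115 mm tall, origin at its underside.
- sample_jar: Bystander: small jar with a steel cap, 64 mm wide, 75 mm tall, origin at its underside.
- spatula: Bystander: spatula 170 mm long, lying on the table.
- wash_bottle: Bystander: white plastic bottle 64 mm wide, 150 mm tall, origin at its underside.
- clamp_ring: Bystander: steel ring 72 mm wide, 14 mm high, lying on the table.
Mind the look-alikes: they are no part of the job. What is shaped like the vessel but blue or orange is not meant.

How it is judged:
By the outcome, as a careful person would: the job done as asked, in the order asked, and still so for the second after the job is handed in, with the robot touching nothing.
It also fails if it takes over 67 s, if anything falls off the work surface, if the arm or the gripper's body presses on something with over 40 N, if the wrist force passes 120 N, or if a joint passes its speed limit or range.

## Working session

There is one attempt and no reset: what is moved stays moved. The work goes in short steps, Python scripts to look and compute and a shell command to move; the robot and the scene stay as the last step left them, time stands still between calls to the robot, and variables do not carry over. Pictures are saved under pics/ and viewed, about 8 in all and at most 12, crops included, and the job is handed in when it is done.

```bash
mkdir -p pics
python3 - <<'E'
from station import *
import cv2
for n in("scene","top"):
    cv2.imwrite(f"pics/{n}0.png",camera(n)); print(n,get_calibration(n))
print(state())
E
```

```text
scene {'fx': 390.41780594639545, 'fy': 390.41780594639545, 'cx': 319.85618796509584, 'cy': 199.81381059779693, 'dist': array([-0.08700667,  0.        ,  0.        ,  0.        ,  0.        ]), 'position': array([ 1.30041855, -0.41268143,  0.84230536]), 'orientation': array([-2.23185603, -0.01342986,  1.03408158])}
top {'fx': 364.72689704036134, 'fy': 364.72689704036134, 'cx': 319.7905497729823, 'cy': 201.46674510606877, 'dist': array([-0.00456182,  0.        ,  0.        ,  0.        ,  0.        ]), 'position': array([0.52264672, 0.00147981, 1.06708769]), 'orientation': array([-3.06384877,  0.01364046, -1.550867  ])}
{'clock': 0.1, 'q': array([-1.36842770e+00,  3.13376971e-01,  1.49835019e+00,  1.05794718e-05,
        1.33100163e+00, -2.23386230e-01]), 'qd': array([-0.00098852, -0.00099712, -0.00042575,  0.00044635,  0.00028565,
        0.00034475]), 'joint_torque': array([ 2.77803098e-03, -4.12899113e+01, -2.60142857e+01, -1.66811210e-04,
        3.05493719e-03, -5.69906661e-06]), 'tcp_pos': array([ 0.21678448, -0.47792463,  0.24780514]), 'ee_rot': array([-3.14048701e+00, -2.61712516e-04,  4.25752198e-01]), 'contact_force': array([-0.02180759, -0.14391173, -0.77121399]), 'moment': array([ 0.00231896,  0.00172447, -0.02138846]), 'width': 0.08538035869739942}
```

View pics/scene0.png

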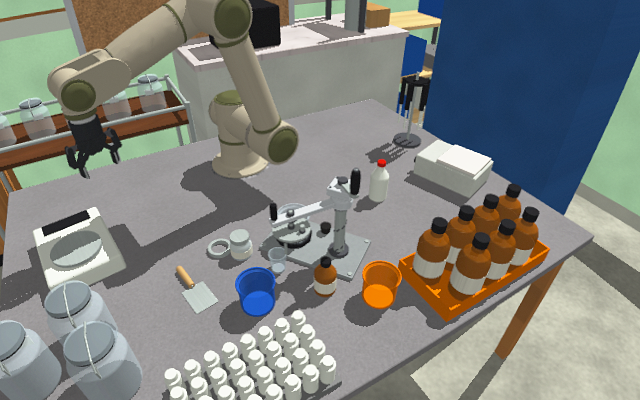

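View pics/top0.png

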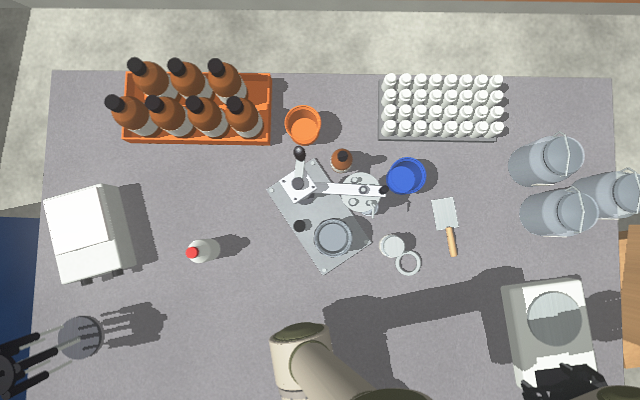

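The top view shows the hub near (297,184), the grip near (299,153), the handle near (383,190) and the clear vessel in its nest near (333,237). The blue (406,175) and orange (303,124) beakers are look-alikes. I'll enlarge and measure.

```bash
cat > h.py <<'E'
import numpy as np, cv2
from scipy.spatial.transform import Rotation as R
from station import *
def ray(n,px):
    c=get_calibration(n);K=np.array([[c['fx'],0,c['cx']],[0,c['fy'],c['cy']],[0,0,1]])
    u=cv2.undistortPoints(np.array([[px]],float),K,np.array(c['dist']))[0,0]
    return np.array(c['position']),R.from_euler('xyz',c['orientation']).apply([u[0],u[1],1])
def plane(n,px,z):
    p,d=ray(n,px); return p+d*(z-p[2])/d[2]
def tri(a,b):  # top px, scene px
    p,d=ray('top',a);q,e=ray('scene',b)
    s=np.linalg.lstsq(np.c_[d,-e],q-p,rcond=None)[0]
    A,B=p+s[0]*d,q+s[1]*e
    return (A+B)/2,np.linalg.norm(A-B)
E
python3 - <<'E'
from h import *
t=cv2.imread("pics/top0.png");s=cv2.imread("pics/scene0.png")
a=cv2.resize(t[130:290,260:420],None,fx=3.7,fy=3.7,interpolation=cv2.INTER_CUBIC)[:592]
b=cv2.resize(s[150:310,205:405],None,fx=3,fy=3,interpolation=cv2.INTER_CUBIC)
cv2.imwrite("pics/tc.png",a);cv2.imwrite("pics/sc.png",b)
for n,im,(x0,y0,x1,y1) in(("top",t,(260,130,420,290)),("scene",s,(205,150,405,310))):
    m=(im.max(2)<45).astype(np.uint8);k=np.zeros_like(m);k[y0:y1,x0:x1]=1
    _,_,st,ce=cv2.connectedComponentsWithStats(m*k)
    for q,c in zip(st[1:],ce[1:]):
        if q[4]>25: print(n,q,c.round(1))
E
```

```text
scene [351 171   9  24 186] [354.8 182.3]
scene [270 204   7  16  93] [273.2 211.3]
scene [321 223   9  11  61] [325.  228.4]
scene [288 234  23  14  85] [298.7 243.7]
scene [321 257  10  11  91] [325.3 261.9]
```

View pics/tc.png

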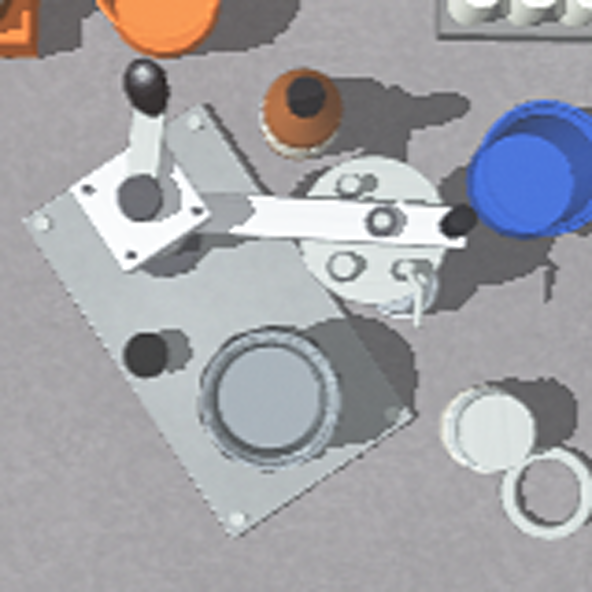

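View pics/sc.png

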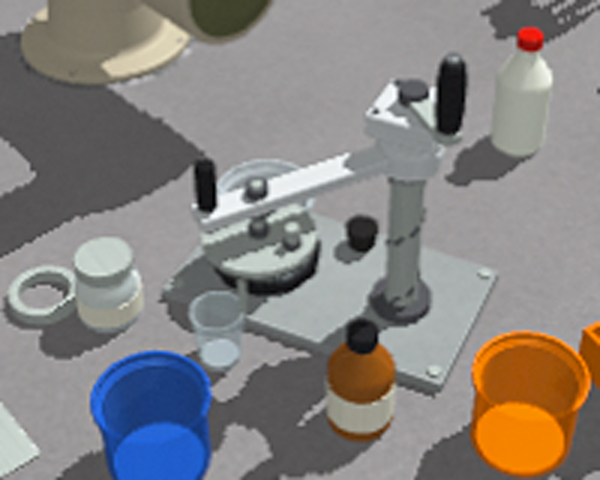

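The crops show the hub at top (297.8,183.2), the grip at (299.7,153.5), the handle at (384,189.5) and the vessel rim at (333,237). A beaker hangs partly under the open lid at top ≈(372,208), and the bung sits on the base at top (299.5,225.5).

Run:
```python
from h import *
g,e=tri((299.7,153.3),(354.8,182.3));print('grip tri',g,e,plane('top',(299.7,153.3),.3))
h,e=tri((384,189.5),(273.2,211.3));print('handle tri',h,e)
c=plane('top',(297.8,183.2),.27);v=plane('top',(333,237.3),.102)
print('col',c,'ves',v)
for n,p in(('g',g),('h',h),('v',v)):
    d=(p-c)[:2];print(n,np.hypot(*d),np.degrees(np.arctan2(d[1],d[0])))
for n,px,z in(('beaker',(372,209),.03),('reag',(341,157),.11),('bung',(299.5,225.5),.038),('jar',(393,245),.07),('wash',(198,251),.1),('blue',(407,175),.05)):print(n,plane('top',px,z))
```

```text
grip tri [0.68531131 0.05897116 0.29819165] 0.0018392756302738405 [0.68443501 0.05804658 0.3       ]
handle tri [ 0.61785429 -0.13069792  0.23712632] 0.0028086662400699774
col [0.6239541  0.06282803 0.27      ] ves [ 0.50359802 -0.02052275  0.102     ]
g 0.06147831488200777 -3.596838825878166
h 0.19362205585289635 -91.80532758563427
v 0.14639992319595557 -145.29604757439114
beaker [ 0.58447263 -0.13158514  0.03      ]
reag [ 0.71642158 -0.03794059  0.11      ]
bung [0.5335263  0.07293535 0.038     ]
jar [ 0.48546048 -0.18413893  0.07      ]
wash [0.46022329 0.33572007 0.1       ]
blue [ 0.68065346 -0.22617141  0.05      ]
```

Geometry checks out: grip radius 61 mm (60), handle 194 mm (195), vessel 146 mm (150). The arm must swing about 53.5° clockwise. Next I go above the handle with the jaws tangential.

```bash
python3 -m creep '[[[0,0,-1.6,0,0,0],[1.5,-0.4,-3.1,0,0,-8],[3,-0.9,-3.1,0,0,-16],[4.6,-1.35,-3.1,0,0,-24],[6.2,-1.8,-3.1,0,0,-32],[7.8,-2.3,-3.1,0,0,-40],[9.4,-2.8,-3.1,0,0,-48],[11,-3.25,-3.1,0,0,-56],[12.6,-3.7,-3.1,0,0,-63.8],[14.2,-4.2,-3.1,0,0,-63.8],[15.6,-4.6,-3.1,0,0,-63.8],[16.95,-5.02,-3.1,0,0,-63.8]]]' 60 40 && python3 -m creep '[[[0,0,0,0,0,0]]]'
python3 - <<'E'
from h import *
t=camera('top');s=camera('scene')
a=cv2.resize(t[130:290,260:460],None,fx=3,fy=3,interpolation=cv2.INTER_CUBIC)
b=cv2.resize(s[110:310,205:405],None,fx=2.4,fy=2.4,interpolation=cv2.INTER_CUBIC)
cv2.imwrite("pics/b1.png",b)
x=state();print(x['tcp_pos'],x['ee_rot'],x['contact_force'],x['q'])
E
```

```text
clock: 1.3
tcp_pos: [0.6191, -0.1288, 0.3406]
ee_rot: [-3.141, -0.001, 1.54]
contact_force: [0.4, -1.0, 1.2]
width: 0.06
clock: 1.4
tcp_pos: [0.6215, -0.125, 0.3388]
ee_rot: [-3.139, -0.003, 1.545]
contact_force: [-0.9, -1.2, -0.6]
width: 0.0598
[ 0.61936815 -0.12814613  0.3395742 ] [-3.13903273e+00 -1.79881967e-03  1.54161862e+00] [-0.0664578   0.89903217 -0.39596311] [-3.89248987e-01  5.32917750e-01  9.43743793e-01  7.85195161e-04
  1.66796064e+00 -3.59998589e-01]
```

View pics/b1.png

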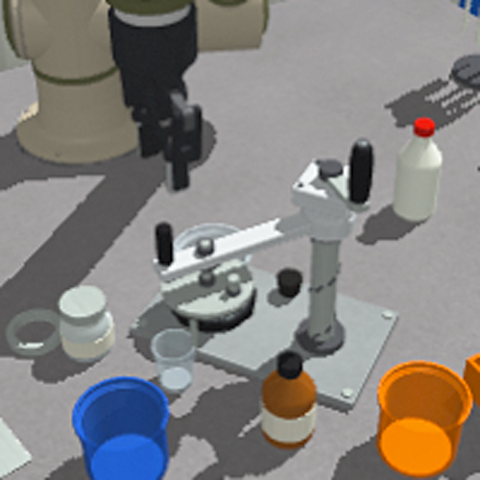

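```bash
python3 -m creep '[[[-0.09,-0.05,0.8,0,0,0],[-0.09,-0.05,1.6,0,0,0],[-0.09,-0.05,2.4,0,0,0],[-0.09,-0.05,3.0,0,0,0],[-0.09,-0.05,3.2,0,0,0],[-0.09,-0.05,3.2,0,0,0]]]' && python3 -m creep '[[[0,0,0,0,0,0],[0,0,0,0,0,0],[0,0,0,0,0,0],[0,0,0,0,0,0],[0,0,0,0,0,0],[0,0,0,0,0,0]]]' 0 40
python3 - <<'E'
from h import *
x=state();p=x['tcp_pos'];print(p,x['ee_rot'],x['contact_force'],x['moment'],x['width'])
Rm=R.from_euler('xyz',x['ee_rot'])
c=np.array([.624,.0628]);d=p[:2]-c;print(np.hypot(*d),np.degrees(np.arctan2(d[1],d[0])))
for a in range(-5,-60,-5):
    q=R.from_euler('z',a,degrees=True).apply([*d,0])+[*c,p[2]]
    print(a,(Rm.inv().apply(q-p)/.03).round(2))
E
```

```text
clock: 2.1
tcp_pos: [0.6169, -0.1315, 0.2435]
ee_rot: [-3.138, -0.002, 1.54]
contact_force: [0.0, 0.9, -0.1]
width: 0.06
clock: 2.7
tcp_pos: [0.617, -0.1317, 0.2441]
ee_rot: [-3.139, -0.001, 1.54]
contact_force: [-1.7, -1.3, 3.9]
width: 0.0169
[ 0.61702227 -0.13170419  0.24411884] [-3.13910106e+00 -1.17510288e-03  1.54031706e+00] [-1.67384552 -1.27628814  3.86952604] [-0.32731789  0.15450068 -0.01823888] 0.016869194710612295
0.1946293152068417 -92.05457335188723
-5 [ 0.03 -0.57  0.  ]
-10 [ 0.1  -1.13  0.  ]
-15 [ 0.23 -1.68  0.  ]
-20 [ 0.4  -2.22  0.01]
-25 [ 0.62 -2.74  0.01]
-30 [ 0.89 -3.24  0.01]
-35 [ 1.19 -3.71  0.01]
-40 [ 1.54 -4.16  0.01]
-45 [ 1.92 -4.58  0.01]
-50 [ 2.34 -4.96  0.02]
-55 [ 2.8  -5.3   0.02]
```

```bash
python3 -m creep '[[[0.01,-0.25,0,0,0,2.2],[0.03,-0.57,0,0,0,5],[0.1,-1.13,0,0,0,10],[0.23,-1.68,0,0,0,15],[0.4,-2.22,0,0,0,20],[0.62,-2.74,0,0,0,25],[0.89,-3.24,0,0,0,30],[1.19,-3.71,0,0,0,35],[1.54,-4.16,0,0,0,40],[1.92,-4.58,0,0,0,45],[2.12,-4.75,0,0,0,47.5],[2.12,-4.75,0,0,0,47.5]]]'
python3 - <<'E'
from h import *
x=state();p=x['tcp_pos'];print(p,x['ee_rot'],x['contact_force'],x['moment'],x['width'])
Rm=R.from_euler('xyz',x['ee_rot'])
c=np.array([.624,.0628]);d=p[:2]-c;print(np.hypot(*d),np.degrees(np.arctan2(d[1],d[0])))
print('F tool',Rm.inv().apply(x['contact_force']))
for a in range(-1,-13,-1):
    q=R.from_euler('z',a,degrees=True).apply([*d,0])+[*c,p[2]]
    print(a,(Rm.inv().apply(q-p)/.03).round(2))
E
```

```text
clock: 3.9
tcp_pos: [0.4753, -0.0633, 0.2445]
ee_rot: [-3.138, 0.003, 0.711]
contact_force: [-5.1, -2.5, 1.4]
width: 0.0169
[ 0.47534307 -0.063295    0.24445858] [-3.13799166e+00  2.92643502e-03  7.10816048e-01] [-5.08957109 -2.53991287  1.3513597 ] [-0.38510104  0.70068043  0.14092634] 0.016873940853036448
0.19493288760923438 -139.69444997852565
F tool [-5.51813145 -1.40068059 -1.33018178]
-1 [ 0.   -0.11  0.  ]
-2 [ 0.01 -0.23  0.  ]
-3 [ 0.01 -0.34  0.  ]
-4 [ 0.02 -0.45  0.  ]
-5 [ 0.03 -0.57  0.  ]
-6 [ 0.04 -0.68  0.  ]
-7 [ 0.05 -0.79  0.  ]
-8 [ 0.07 -0.9   0.  ]
-9 [ 0.09 -1.02  0.  ]
-10 [ 0.11 -1.13  0.  ]
-11 [ 0.13 -1.24  0.  ]
-12 [ 0.15 -1.35  0.  ]
```

Now slowly on to the stop, about 1° per row.

```bash
cat > st.py <<'E'
from h import *
x=state();p=x['tcp_pos'];c=np.array([.624,.0628]);d=p[:2]-c
Rm=R.from_euler('xyz',x['ee_rot'])
print('r',np.hypot(*d),'ang',np.degrees(np.arctan2(d[1],d[0])),'Ftool',Rm.inv().apply(x['contact_force']).round(2),'yaw',np.degrees(x['ee_rot'][2]))
E
python3 -m creep '[[[0,-0.11,0,0,0,1],[0.01,-0.23,0,0,0,2],[0.01,-0.34,0,0,0,3],[0.02,-0.45,0,0,0,4],[0.02,-0.45,0,0,0,4]]]'; python3 st.py;  python3 -m creep '[[[0,-0.06,0,0,0,0.5],[0,-0.11,0,0,0,1],[0,-0.17,0,0,0,1.5],[0,-0.17,0,0,0,1.5]]]'; python3 st.py
```

```text
clock: 4.4
tcp_pos: [0.4666, -0.0524, 0.2445]
ee_rot: [-3.138, 0.004, 0.641]
contact_force: [-3.9, -1.8, 1.5]
width: 0.0168
r 0.19501875621876213 ang -143.80481850686706 Ftool [-4.25 -0.9  -1.47] yaw 36.70087088677049
clock: 4.8
tcp_pos: [0.4635, -0.0481, 0.2445]
ee_rot: [-3.138, 0.004, 0.614]
contact_force: [-0.9, -1.1, 0.4]
width: 0.017
r 0.1950562496334022 ang -145.35859283208347 Ftool [-1.37  0.43 -0.41] yaw 35.184908454631675
```

```bash
for i in 1 2; do python3 -m creep '[[[0,-0.06,0,0,0,0.5],[0,-0.11,0,0,0,1],[0,-0.11,0,0,0,1]]]' | grep contact; python3 st.py; done
```

```text
contact_force: [5.5, -9.2, -2.9]
r 0.19500465448323814 ang -145.82416664417687 Ftool [-0.57 10.71  2.93] yaw 34.1458843452022
contact_force: [9.7, -14.8, -4.3]
r 0.1947463789472564 ang -146.022440237194 Ftool [ 0.06 17.67  4.48] yaw 33.0737647020338
```

Stop felt (17 N, no further motion). Release, lift, then go over the crank grip.

```bash
python3 -m creep '[[[0,0.05,0,0,0,0],[0,0.05,0,0,0,0],[0,0.05,0,0,0,0],[0,0.05,0,0,0,0],[0,0.05,-0.8,0,0,0],[0,0.05,-1.8,0,0,0],[0,0.05,-2.8,0,0,0],[0,0.05,-3.8,0,0,0],[0,0.05,-4.3,0,0,0],[0,0.05,-4.3,0,0,0]]]' 60 ; python3 -m creep '[[[1,0.1,0,0,0,0],[2.3,0.3,0,0,0,0],[3.6,0.45,0,0,0,0],[4.9,0.6,0,0,0,0],[5.3,0.65,0,0,0,0],[5.3,0.65,0,0,0,0]]]'
python3 - <<'E'
from h import *
t=camera('top');s=camera('scene')
a=cv2.resize(t[130:290,260:420],None,fx=2.5,fy=2.5,interpolation=cv2.INTER_CUBIC)
b=cv2.resize(s[130:290,225:385],None,fx=2.5,fy=2.5,interpolation=cv2.INTER_CUBIC)
cv2.imwrite("pics/b2.png",np.hstack([a,b]))
x=state();print(x['tcp_pos'],x['ee_rot'])
E
python3 st.py
```

```text
clock: 6.4
tcp_pos: [0.4632, -0.0462, 0.3758]
ee_rot: [3.131, -0.001, 0.577]
contact_force: [-0.4, -0.8, -1.2]
width: 0.06
clock: 7.0
tcp_pos: [0.6079, 0.0251, 0.3736]
ee_rot: [3.133, 0.001, 0.579]
contact_force: [-0.1, -0.4, 0.2]
width: 0.0603
[0.60663069 0.0241611  0.37530787] [3.13184246e+00 1.69197918e-05 5.77646347e-01]
r 0.04236339774751656 ang -114.20530804635861 Ftool [-0.   -0.13  0.22] yaw 33.096697730013005
```

View pics/b2.png

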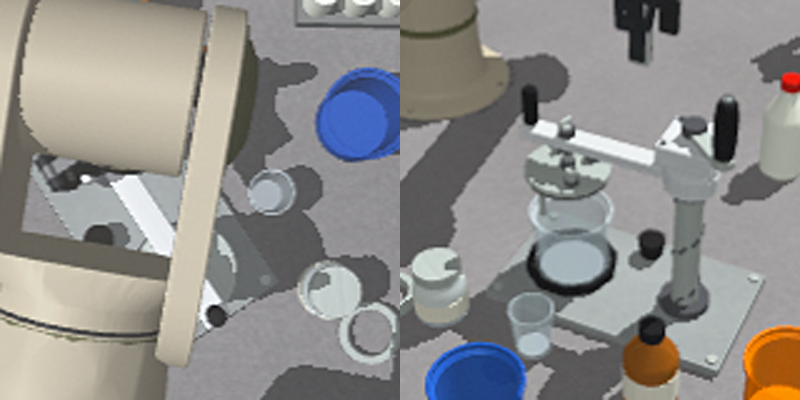

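Lid now stands over the vessel and the handle is at home. Move over the grip, go down and close.

```bash
python3 -m creep '[[[1.2,0.2,0,0,0,0],[2.3,0.36,0,0,0,0],[2.8,0.44,0,0,0,0],[2.8,0.44,0.4,0,0,0],[2.8,0.44,1.1,0,0,0],[2.8,0.44,1.8,0,0,0],[2.8,0.44,2.3,0,0,0],[2.8,0.44,2.5,0,0,0],[2.8,0.44,2.5,0,0,0]]]'; python3 st.py; python3 -m creep '[[[0,0,0,0,0,0],[0,0,0,0,0,0],[0,0,0,0,0,0],[0,0,0,0,0,0],[0,0,0,0,0,0],[0,0,0,0,0,0]]]' 0 60; python3 st.py
```

```text
clock: 8.0
tcp_pos: [0.6841, 0.0579, 0.3004]
ee_rot: [3.132, 0.001, 0.577]
contact_force: [-1.2, -0.8, 0.1]
width: 0.0601
r 0.06025849295151753 ang -4.6975990339924305 Ftool [-1.39  0.   -0.05] yaw 33.063640612371195
clock: 8.6
tcp_pos: [0.6839, 0.058, 0.3016]
ee_rot: [3.132, -0.0, 0.577]
contact_force: [-3.6, -0.3, 5.4]
width: 0.0226
r 0.06013817879876863 ang -4.590565944927743 Ftool [-3.17 -1.64 -5.4 ] yaw 33.06684074570255
```

```bash
cat > arc.py <<'E'
import sys
from h import *
s,n=float(sys.argv[1]),int(sys.argv[2])
x=state();p=x['tcp_pos'];c=np.array([.624,.0628]);d=p[:2]-c
Rm=R.from_euler('xyz',x['ee_rot']);a0=np.arctan2(d[1],d[0]);F=x['contact_force']
t=np.array([np.sin(a0),-np.cos(a0)])
print('clock',x['clock'],'r',np.hypot(*d).round(4),'ang',np.degrees(a0).round(1),'z',p[2].round(4),'drive N',(-F[:2]@t).round(2),'radial',(F[:2]@d/np.hypot(*d)).round(2),'Fz',F[2].round(1),'rpy',np.degrees(x['ee_rot']).round(1),'w',x['width'],'q6',x['q'][5].round(2))
print([[float(v) for v in (Rm.inv().apply(np.r_[c+.06*np.array([np.cos(a0-np.radians(s*i)),np.sin(a0-np.radians(s*i))]),.3]-p)/.03).round(2)] for i in range(1,n+1)])
E
python3 arc.py 12 12
```

```text
clock 8.6 r 0.0601 ang -4.6 z 0.3016 drive N -0.6 radial -3.55 Fz 5.4 rpy [179.4  -0.   33.1] w 0.022618967491135573 q6 0.91
[[-0.29, 0.3, 0.06], [-0.64, 0.54, 0.06], [-1.02, 0.69, 0.06], [-1.44, 0.77, 0.06], [-1.85, 0.76, 0.06], [-2.26, 0.66, 0.06], [-2.64, 0.48, 0.06], [-2.97, 0.22, 0.05], [-3.24, -0.1, 0.05], [-3.44, -0.46, 0.05], [-3.55, -0.87, 0.04], [-3.59, -1.28, 0.04]]
```

```bash
python3 -m creep '[[[-0.13,0.15,0.02,0,0,0],[-0.29,0.3,0.04,0,0,0],[-0.64,0.54,0.05,0,0,0],[-1.02,0.69,0.05,0,0,0],[-1.44,0.77,0.05,0,0,0],[-1.85,0.76,0.05,0,0,0],[-2.26,0.66,0.05,0,0,0]]]' >/dev/null; python3 arc.py 12 12
```

```text
clock 9.3 r 0.0588 ang -75.6 z 0.3016 drive N 9.2 radial -9.88 Fz 6.3 rpy [179.4  -0.4  33.2] w 0.0228424412286838 q6 0.82
[[-0.39, -0.14, 0.05], [-0.73, -0.39, 0.04], [-1.0, -0.7, 0.04], [-1.21, -1.07, 0.03], [-1.33, -1.47, 0.03], [-1.37, -1.88, 0.02], [-1.32, -2.3, 0.02], [-1.19, -2.69, 0.02], [-0.97, -3.05, 0.02], [-0.69, -3.36, 0.01], [-0.35, -3.6, 0.01], [0.04, -3.76, 0.01]]
```

```bash
python3 -m creep '[[[-0.39,-0.14,0.03,0,0,0],[-0.73,-0.39,0.04,0,0,0],[-1.0,-0.7,0.04,0,0,0],[-1.21,-1.07,0.03,0,0,0],[-1.33,-1.47,0.03,0,0,0],[-1.37,-1.88,0.02,0,0,0],[-1.32,-2.3,0.02,0,0,0],[-1.19,-2.69,0.02,0,0,0],[-0.97,-3.05,0.02,0,0,0],[-0.69,-3.36,0.01,0,0,0],[-0.35,-3.6,0.01,0,0,0]]]' >/dev/null; python3 arc.py 12 12
```

```text
clock 10.4 r 0.0605 ang 153.3 z 0.3015 drive N 8.85 radial 3.01 Fz 7.8 rpy [179.3  -0.2  33.1] w 0.022606280654756863 q6 0.95
[[0.39, -0.16, 0.05], [0.8, -0.24, 0.05], [1.22, -0.25, 0.05], [1.63, -0.16, 0.06], [2.01, 0.01, 0.06], [2.35, 0.25, 0.06], [2.63, 0.56, 0.07], [2.84, 0.93, 0.07], [2.97, 1.32, 0.08], [3.01, 1.74, 0.08], [2.97, 2.15, 0.09], [2.84, 2.55, 0.09]]
```

```bash
sed -i 's/\.0628/.0638/' arc.py; python3 -m creep '[[[0.39,-0.16,0.03,0,0,0],[0.8,-0.24,0.03,0,0,0],[1.22,-0.23,0.03,0,0,0],[1.63,-0.14,0.03,0,0,0],[2.01,0.02,0.03,0,0,0],[2.35,0.25,0.03,0,0,0],[2.63,0.55,0.03,0,0,0],[2.84,0.91,0.03,0,0,0],[2.97,1.3,0.03,0,0,0],[3.01,1.71,0.03,0,0,0],[2.97,2.12,0.03,0,0,0]]]' >/dev/null; python3 arc.py 12 8
```

```text
clock 11.5 r 0.0604 ang 23.1 z 0.3017 drive N 7.66 radial 0.83 Fz 1.5 rpy [179.5  -0.4  33.3] w 0.02225999317994501 q6 0.95
[[-0.13, 0.4, 0.06], [-0.33, 0.77, 0.06], [-0.6, 1.09, 0.06], [-0.93, 1.34, 0.06], [-1.3, 1.52, 0.06], [-1.71, 1.62, 0.06], [-2.13, 1.64, 0.06], [-2.54, 1.56, 0.05]]
```

```bash
python3 -m creep '[[[-0.13,0.4,0.03,0,0,0],[-0.33,0.77,0.03,0,0,0],[-0.6,1.09,0.03,0,0,0],[-0.93,1.34,0.03,0,0,0],[-1.3,1.52,0.03,0,0,0]]]' >/dev/null; python3 arc.py 12 6
```

```text
clock 12.0 r 0.0599 ang -35.6 z 0.3016 drive N 8.97 radial -2.38 Fz 4.3 rpy [179.5  -0.6  33.4] w 0.022622144479847853 q6 0.86
[[-0.4, 0.11, 0.05], [-0.82, 0.13, 0.05], [-1.23, 0.07, 0.04], [-1.62, -0.08, 0.04], [-1.97, -0.31, 0.03], [-2.27, -0.61, 0.02]]
```

Total 391° so far, still free (about 8.5 N).

```bash
python3 -m creep '[[[-0.4,0.11,0.03,0,0,0],[-0.82,0.13,0.03,0,0,0],[-1.23,0.07,0.03,0,0,0],[-1.62,-0.08,0.02,0,0,0],[-1.97,-0.31,0.02,0,0,0]]]' >/dev/null; python3 arc.py 12 6
```

```text
clock 12.5 r 0.0596 ang -94.7 z 0.3016 drive N 9.18 radial -5.35 Fz 5.6 rpy [179.4  -0.9  33.4] w 0.02279664770190985 q6 0.81
[[-0.31, -0.28, 0.04], [-0.54, -0.63, 0.04], [-0.7, -1.02, 0.03], [-0.77, -1.43, 0.02], [-0.76, -1.84, 0.02], [-0.65, -2.25, 0.02]]
```

```bash
python3 -m creep '[[[-0.31,-0.28,0.03,0,0.3,0],[-0.54,-0.63,0.03,0,0.3,0],[-0.7,-1.02,0.03,0,0.3,0],[-0.77,-1.43,0.02,0,0.3,0],[-0.76,-1.84,0.02,0,0.3,0]]]' >/dev/null; python3 arc.py 12 6
```

```text
clock 13.0 r 0.0597 ang -153.3 z 0.3015 drive N 8.44 radial -7.61 Fz 5.3 rpy [179.1  -1.4  33.3] w 0.022305009176495864 q6 0.85
[[0.08, -0.41, 0.05], [0.26, -0.79, 0.04], [0.5, -1.13, 0.04], [0.82, -1.4, 0.05], [1.18, -1.61, 0.05], [1.58, -1.73, 0.06]]
```

509° so far, still free.

```bash
python3 -m creep '[[[0.08,-0.41,0.03,0,-0.3,0],[0.26,-0.79,0.03,0,-0.6,0],[0.5,-1.13,0.03,0,-1,0],[0.82,-1.4,0.03,0,-1,0],[1.18,-1.61,0.03,0,-1,0]]]' >/dev/null; python3 arc.py 12 6
```

```text
clock 13.5 r 0.0602 ang 147.9 z 0.3015 drive N 12.07 radial -1.47 Fz 4.8 rpy [179.   -0.2  33.2] w 0.02266456587395519 q6 0.96
[[0.4, -0.13, 0.05], [0.81, -0.18, 0.05], [1.23, -0.14, 0.05], [1.63, -0.01, 0.06], [1.99, 0.19, 0.06], [2.31, 0.47, 0.07]]
```

Force rises (12.1 N vs about 8.7 N free). Next, smaller steps.

```bash
python3 -m creep '[[[0.4,-0.13,0.03,0,0,0],[0.81,-0.18,0.03,0,0,0]]]' >/dev/null; python3 arc.py 10 4
```

```text
clock 13.7 r 0.0604 ang 125.1 z 0.3015 drive N 12.84 radial -0.2 Fz 6.6 rpy [179.    0.   33.2] w 0.02228580957911941 q6 0.99
[[0.35, 0.03, 0.05], [0.69, 0.11, 0.05], [1.01, 0.25, 0.05], [1.3, 0.44, 0.06]]
```

```bash
python3 -m creep '[[[0.35,0.03,0.03,0,0,0],[0.69,0.11,0.03,0,0,0]]]' >/dev/null; python3 arc.py 10 4
```

```text
clock 13.9 r 0.0605 ang 106.3 z 0.3015 drive N 14.52 radial -0.1 Fz 8.1 rpy [179.1   0.3  33.2] w 0.022720792000804055 q6 1.01
[[0.32, 0.15, 0.05], [0.61, 0.33, 0.05], [0.87, 0.56, 0.06], [1.09, 0.84, 0.06]]
```

```bash
python3 -m creep '[[[0.32,0.15,0.03,0,0,0],[0.5,0.26,0.03,0,0,0]]]' >/dev/null; python3 arc.py 8 3
```

```text
clock 14.1 r 0.0606 ang 91.5 z 0.3015 drive N 15.78 radial 0.91 Fz 7.9 rpy [179.3   0.5  33.3] w 0.022246966706947344 q6 1.01
[[0.22, 0.18, 0.05], [0.42, 0.37, 0.05], [0.59, 0.59, 0.05]]
```

Force 7.1 N above free, an estimated 1.35–1.6 rad past touch: in the window. Let go, retreat upward, look.

```bash
python3 -m creep '[[[0,0,0,0,0,0],[0,0,0,0,0,0]]]'>/dev/null; python3 arc.py 8 1; python3 -m creep '[[[0,0,0,0,0,0],[0,0,0,0,0,0],[0,0,0,0,0,0],[0,0,0,0,0,0],[0,0,-0.5,0,0,0],[0,0,-1.3,0,0,0],[0,0,-2.2,0,0,0],[0,0,-3,0,0,0],[0,0,-3.5,0,0,0],[0,0,-3.5,0,0,0]]]' 60; python3 -m creep '[[[-1,0.5,0,0,0,0],[-2.4,1,0,0,0,0],[-3.8,2,0,0,0,0],[-5,3,0,0,0,0],[-6,4,0,0,0,0],[-7,5,0,0,0,0],[-7,6,0,0,0,0],[-7,6,0,0,0,0],[-7,6,0,0,0,0]]]'
python3 - <<'E'
from h import *
t=camera('top');s=camera('scene')
a=cv2.resize(t[130:290,260:420],None,fx=2.5,fy=2.5,interpolation=cv2.INTER_CUBIC)
b=cv2.resize(s[150:310,225:385],None,fx=2.5,fy=2.5,interpolation=cv2.INTER_CUBIC)
cv2.imwrite("pics/b3.png",np.hstack([a,b]))
E
```

```text
clock 14.3 r 0.0606 ang 91.4 z 0.3016 drive N 0.66 radial -0.37 Fz 1.1 rpy [179.3   0.4  33.3] w 0.022365957832482686 q6 1.01
[[0.22, 0.18, 0.05]]
clock: 15.3
tcp_pos: [0.6227, 0.126, 0.4087]
ee_rot: [3.126, 0.004, 0.58]
contact_force: [0.8, -0.3, -0.4]
width: 0.06
clock: 16.2
tcp_pos: [0.5457, -0.1398, 0.411]
ee_rot: [3.128, 0.005, 0.58]
contact_force: [-0.3, 1.5, -0.3]
width: 0.0603
```

View pics/b3.png

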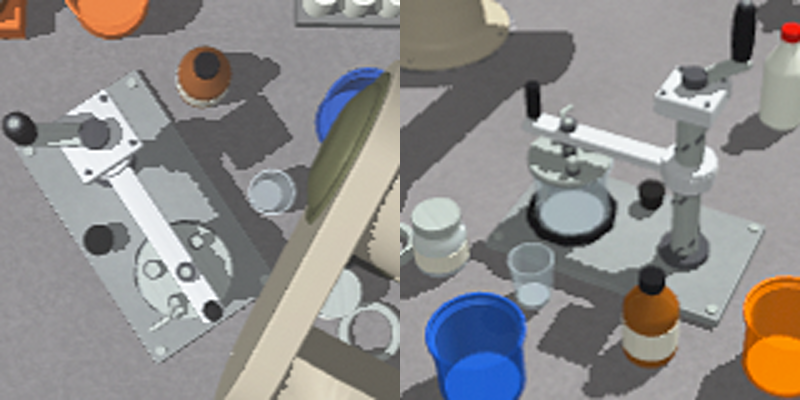

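The lid sits on the vessel, the grip points at 91° and the bystanders are in place. Quick check of the lid-arm angle, then hand in.

Run:
```python
from h import *
h=plane('top',(260+212.5/2.5,130+311/2.5),.185);d=h[:2]-[.624,.0635];print(h,np.hypot(*d),np.degrees(np.arctan2(d[1],d[0])))
print(state()['contact_force']); job_done()
```

```text
[ 0.4650173  -0.04807724  0.185     ] 0.19422919164311908 -144.9380534658124
[-0.13476536  0.22629259 -0.37412559]
the job is handed in; nothing more can be done
```

The reactor is closed and handed in at about 16 s of the 67 s allowed.

- **Lid arm:** I swung it about 53° clockwise by the post until it met the stop, which pushed back with about 17 N and gave no further motion. The final picture puts the handle at −144.9° and 194 mm from the column. That agrees with the stop I felt (about −145.8°) to within picture accuracy.
- **Crank:** I wound it clockwise about 624° (1.73 turns) at about a third of a turn per second. Turning free took about 8.7 N at the grip, and the last moving reading was 15.8 N, so 7.1 N above free.
- **How far past touch:** I put this at 1.35 to 1.6 rad, inside the snug range of 1.2 to 1.9. The readings did not agree perfectly: the first raised one suggests the upper figure, the last one the lower.
- **After letting go:** the last picture shows the lid seated on the upright vessel. The bystanders in view stand where they were. The arm hides part of the jar and ring in the top view, and the spatula was outside the crops, so I did not recheck it. The wrist force is near zero, with the gripper clear of the stand.

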